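Read out a template plate under the inspection lamp

TASK

Turn the lamp's dimmer knob until its white pointer line points at the set mark beside the scale, and let go of it. Then lift the template plate that has a small notch in one top corner out of its stand by its plain end, leaving the frosted end uncovered, and present it to the lamp label up: frosted end centred about 19 cm in front of and below the lamp head, plate level lengthwise, notched edge up, leaning back some 35 to 40 degrees so that the label face (the one with the notch at its top left) looks up squarely at the lamp. Finish while holding it there, touching nothing else, with the un-notched plate and the hand tools left alone.

Things in the scene. Friction and masses are not known exactly. Their poses are not given: they have to be found in the camera images.
- dial (a joint): Dimmer knob angle in rad: 0 when its white pointer line points along the dimmer box's own -x (roughly towards the robot), growing clockwise seen from above, to 4.7 at the stop. Light friction (0.04 N m); it stays where it is left.
- dial_grip (a point): Point on the knob's vertical axis at the height to grip, 73 mm above the bench. A black upright bar, 42 mm long, 14 thick, 32 tall (top 80 mm above the bench), on a 44 mm disc, on a grey box 130 x 130 x 36 mm. Turns with the knob: x runs along the bar, and the white pointer line lies on the -x half.
- pointer (a point): Outer end of the white pointer line on top of the knob bar, 21 mm from the knob's axis; axes as dial_grip.
- mark_tab (a point): The set mark: top centre of a small brass tab (18 x 9 x 6 mm) on the box top, 44 mm from the knob's axis; its -x points outward from that axis. The pointer is on the mark when both lie in the same direction from the axis (their x axes parallel). Its place on the scale varies; it is fixed during the job, less than 1.6 rad clockwise of the pointer's start.
- plate_mid (a point): Centre of the notched aluminium plate, 120 x 8 x 60 mm (length, thickness, height), 110 to 190 g, standing on a long edge. x runs along the length to the frosted end, whose top corner has a 18 x 18 mm square notch; z points to the top edge; y points square out of the label face. Facing the label, the notch is at the top left. Hold it on the plain half, x below 0.
- plate_stand: Wooden stand of the notched plate, fixed, at any yaw: 130 x 60 mm, 22 mm tall, origin under its centre; slot along its x, 9.5 mm wide, 15 mm deep. In it the plate's centre is 37 mm and its top edge 67 mm above the bench.
- blank_stand: Stand of the un-notched plate, fixed, of the same make.
- lamp: The inspection lamp, fixed; origin under its foot, axes as lamp_face.
- label (a point): Centre of the label: at (36, 4, 0) mm from plate_mid, same axes, so y points out of the label. The matt frosted area covers x = 12 to 59 mm from the plate's centre on both faces; dark bars are engraved on the label face only.
- blank_mid (a point): Centre of the other plate: same size, material, frosted end and stand, but all corners whole. It stays in its stand. The two stands can be in either of two places, at least 180 mm apart.
- lamp_face (a point): Centre of the lamp's light face, 246 mm above the bench. Axes are upright: -x points level out of the lamp's front (roughly to the robot), z up. The light shines forward and 35 degrees down. The label's centre belongs about 155 mm in front (-x), 105 mm below, level in y. Head: drum 64 mm wide, 30 deep, top 290 mm above the bench; stem 28 mm behind; foot 90 mm wide. Fixed.
- spanner: Steel wrench 150 mm long lying on the bench, a bystander; origin under its middle, x along it.
- driver: Screwdriver 170 mm long lying on the bench, a bystander; origin under its middle, x along it.
There are look-alikes about, which are no part of the job. Leave any red look-alike of the part that bears plate_mid alone.

How it is judged:
On the way, in this order (a step that is already met when the one before it is completed fails the run):
1. the knob's pointer is on the set mark and the knob let go (angle between the x axis of pointer and the x axis of mark_tab, either way round below 0.12 rad and horizontal distance between pointer and mark_tab below 0.03 m and contact force between the fingers and dial below 0.1 N), for 0.3 s.
2. the notched plate is lifted clear of its stand in the gripper (height (world z) of plate_mid above 0.085 m and contact force between the fingers and plate above 1 N), for 0.2 s.
At the end, for the whole second after the job is handed in: Pointer within 0.12 rad of the mark; notched plate held still by its plain half, clear of lamp and stands, label centre within about 45 mm of its place before the lamp, facing it within about 20 degrees, label normal 27 to 56 degrees above level, plate level within 0.2 rad, notch edge up (angle between the x axis of pointer and the x axis of mark_tab, either way round below 0.12 rad and horizontal distance between pointer and mark_tab below 0.03 m and contact force between the fingers and plate above 1 N and x of the grasp point in the frame of plate_mid below 0.002 m and x of label in the frame of lamp_face between -0.215 and -0.105 m and y of label in the frame of lamp_face between -0.045 and 0.045 m and z of label in the frame of lamp_face between -0.15 and -0.06 m and y of lamp_face in the frame of label above 0.1 m and x of lamp_face in the frame of label between -0.06 and 0.06 m and z of lamp_face in the frame of label between -0.075 and 0.075 m and angle between plate_mid's own y axis and vertical between 0.6 and 1.1 rad and angle between plate_mid's own x axis and vertical between 1.37 and 1.77 rad and angle between plate_mid's own z axis and vertical below 1.1 rad and linear speed of plate below 0.03 m/s and contact force between each of plate, the arm, the fingers and lamp below 0.1 N); the arm keeps its last pose, push and grip.
It fails at once if the un-notched plate is disturbed (distance of blank_mid from where it was at the start of the episode above 0.02 m).
It fails at once if a hand tool is disturbed (distance of any of spanner, driver from where it was at the start of the episode above 0.03 m).
It also fails if it takes over 45 s, if anything falls off the work surface, if the arm or the gripper's body presses on something with over 40 N, if the wrist force passes 120 N, or if a joint passes its speed limit or range.

ROBOT

A 6-joint arm with a two-finger parallel gripper is mounted at the origin on the work surface. World frame = base frame: x ahead of the robot, y to its left, z up, the work surface at z = 0. Lengths are in m, angles in rad, forces in N, time in s.
With the tool pointing down it reaches from about 0.425 to 0.95 m from the base axis. Payload 3.5 kg.
Tool frame: the origin (TCP) lies midway between the tips of the shut fingers; the grasp point (between the pads) lies 19 mm behind it; z points along the fingers, y is the direction in which the jaws open and shut (so a half turn about z gives the same grasp; the last joint's range is limited). The gripper opens to 85 mm and grips with 20 to 120 N. Pads are 22 mm wide; open, the fingers measure 114 mm over their backs; the gripper's body (76 mm by 85 mm) begins 54 mm behind the grasp point. The pads swing forward as they close: fully open they stand 13 mm farther back than shut.
Start: joints at [0.989, 0.286, 1.577, -0, 1.279, -0.15], TCP at [0.282, 0.613, 0.231] pointing down, gripper open.
Joint ranges: [-2.77, 2.77], [-0.9, 2.22], [0.21, 2.48], [-1.53, 4.67], [0.24, 2.81], [-2.84, 2.84]. Speed limits (rad/s): [2.79, 2.79, 3.14, 3.14, 3.14, 3.14].

INTERFACE

Orientations are given as a unit quaternion [x, y, z, w].
In Python, from plant import ctrl gives the robot as it stands.
- The arm moves only by the tool apply_moves, never from a script. Its argument "moves" is a list that holds one entry, the list of rows, each a list of 7 numbers: the shift along the tool's x, y, z in m, then the turn, a rotation vector about the tool's x, y, z in degrees, then the gripper's target within -1 to 1 (shut at 1, half-way at 0, fully open at -1). In form: [[[tx, ty, tz, ax, ay, az, hand], ...]]. A call has 1 to 12 rows; each row shifts and turns the pose as measured when the row begins, along the tool's axes as they then stand; what a row does not reach is not made up. A row lasts 1/10 s, in which the tool goes at most 50 mm and 8.59 degrees, less where a joint would pass 70% of its speed; a pose out of reach is approached as far as the arm can. A call with a gripper value outside its range is refused whole. The fingers move at their own pace and stop on an object; "force" is the grip in N (left out, the last holds). Time passes only in rows, so rows that do not move let the fingers close. It gives the time, the measured TCP pose, the force and the opening at its end, in the units of the state.
- ctrl.get_state(): the state, without advancing time (a new reading comes with each control period).
- ctrl.read_camera(name): name is "side" or "top" or "wrist"; returns the picture (480x640x3 uint8, red, green, blue); there is no depth.
- ctrl.get_calibration(name): a dict with "camera_matrix" (3x3 intrinsics, pixels), "k1" (the pictures are not rectified: a ray, as slopes to the right and down, at radius r is drawn at 1 + k1 r^2 times it, then the intrinsics apply), "cam_to_world" (4x4, takes a point from camera to world coordinates). Camera axes: x right, y up, looking along -z (the intrinsics and any distortion apply to the point x, -y, -z); pixel columns grow to the right and rows downward; lengths in m; the calibration is good to about 2 mm. A picture is of the moment at which its call begins: read the wrist's pose just before it. get_calibration takes no time and is no camera call; for the wrist camera it gives the pose at the moment of the call.
- ctrl.sign_off(): hands the job in, once; it reports no verdict.
The state is a dict: "time": time; "qpos": joint angles; "dq": joint speeds; "joint_efforts": joint torques, N m; "eef_pos": TCP position; "tcp_rot": TCP orientation; "contact_force": force on the tool from outside, world axes, zero at the start; "wrist_torque": the same for the moment, N m; "opening": opening from 0.0 (shut) to 1.0 (fully open).
Only numpy, scipy, OpenCV 4.12 (cv2) and the standard library are available. Lean on these libraries where they do the work, as an engineer would, in place of code of your own. Each camera call takes 0.05 s, during which the arm holds its last target. There are 200 camera calls.

## Working session

There is one attempt and no reset: what is moved stays moved. The work goes in short steps, Python scripts to look and compute and a tool call to move; the robot and the scene stay as the last step left them, time stands still between calls to the robot, and variables do not carry over. Pictures are saved under pics/ and viewed, about 8 in all and at most 12, crops included, and the job is handed in when it is done.

Besides the shell and the picture viewer there is one more tool, called after "Call:" as name([rows], argument=value, ...), one row to a line, values as JSON. apply_moves: Moves the arm, as the interface text tells. Its arguments: {"type":"object","properties":{"moves":{"type":"array","items":{"type":"array","items":{"type":"array","items":{"type":"number"}}}},"force":{"type":"number"}},"required":["moves"]}

```bash
ls; mkdir -p pics; cat > h.py <<'E'
import numpy as np, cv2
from scipy.spatial.transform import Rotation as R
from plant import ctrl
def cal(n):
    c=ctrl.get_calibration(n); return np.array(c["camera_matrix"]),c["k1"],np.array(c["cam_to_world"])
def ray(c,u,v):
    K,k1,T=c; d=np.array([(u-K[0,2])/K[0,0],(v-K[1,2])/K[1,1]]); s=d.copy()
    for _ in range(30): s=d/(1+k1*(s@s))
    w=T[:3,:3]@np.array([s[0],-s[1],-1]); return T[:3,3],w/np.linalg.norm(w)
def atz(c,u,v,z):
    o,d=ray(c,u,v); return o+d*(z-o[2])/d[2]
def tri(*cs):  # (cal,u,v)...
    A=np.zeros((3,3));b=np.zeros(3);L=[]
    for c,u,v in cs:
        o,d=ray(c,u,v);P=np.eye(3)-np.outer(d,d);A+=P;b+=P@o;L.append((o,P))
    x=np.linalg.solve(A,b); return x,[np.linalg.norm(P@(x-o)) for o,P in L]
def proj(c,p):
    K,k1,T=c; q=np.linalg.inv(T)@np.append(p,1); s=np.array([q[0],-q[1]])/-q[2]; s=s*(1+k1*(s@s))
    return K[0,0]*s[0]+K[0,2],K[1,1]*s[1]+K[1,2]
def snap(n,f):
    c=cal(n); im=ctrl.read_camera(n)[:,:,::-1]; cv2.imwrite(f"pics/{f}.png",im); 
    np.savez(f"pics/{f}.npz",K=c[0],k1=c[1],T=c[2]); return im,c
def load(f):
    z=np.load(f"pics/{f}.npz"); return (z["K"],float(z["k1"]),z["T"])
E
python3 - <<'E'
from h import *
for n in("top","side","wrist"):
    im,c=snap(n,n+"0"); print(n,c[2][:3,3].round(3),c[0][0,0],c[1])
s=ctrl.get_state();print(s["time"],s["eef_pos"],s["tcp_rot"],s["opening"])
E
```

```text
pics
top [ 0.47  -0.021  1.212] 487.731337775094 -0.009620912813830389
side [ 0.348 -0.637  0.6  ] 437.23238407732174 -0.10528421823100904
wrist [0.21  0.647 0.373] 413.127908208766 -0.0957686415034487
0.15 [0.28218734 0.61262956 0.23022126] [ 2.14222175e-01  9.76784521e-01 -8.65624944e-04 -3.31806582e-04] 0.9954153372240238
```

View pics/top0.png

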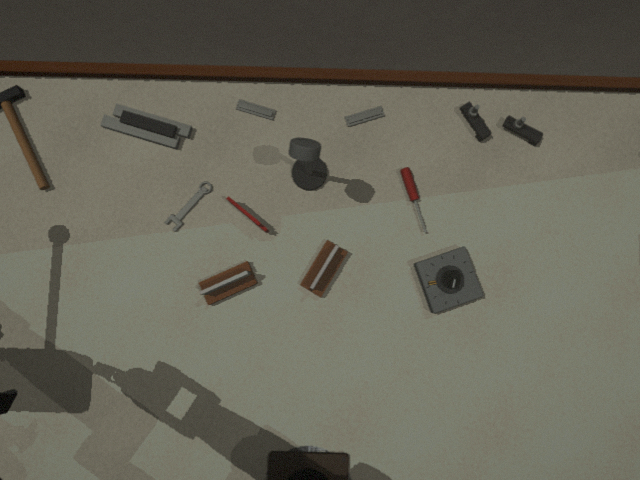

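View pics/side0.png

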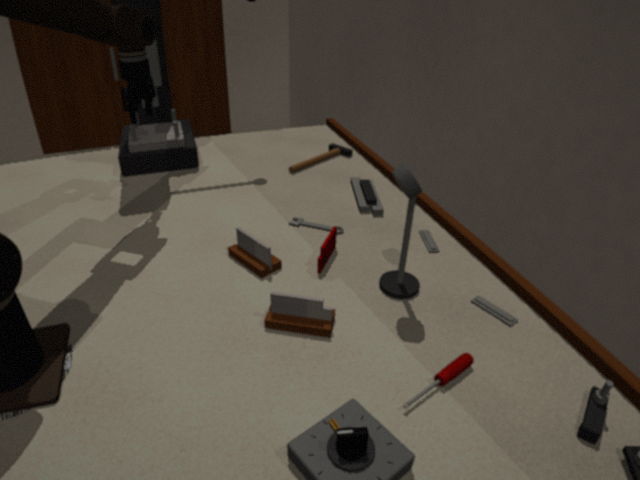

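Top image: the dimmer is at (450,280), with stands at (325,268) and (228,283). The red look-alike is at (248,215), the lamp at (306,160), the spanner at (190,205) and the screwdriver at (413,200). In the side view, the plate at (300,305) seems to have a notch at its right end. The one at (253,250) seems whole. I'll check with one composite crop.

```bash
python3 - <<'E'
from h import *
t=cv2.imread("pics/top0.png");s=cv2.imread("pics/side0.png")
def cr(im,u,v,w,h): return cv2.convertScaleAbs(cv2.resize(im[v:v+h,u:u+w],(400,300),interpolation=cv2.INTER_CUBIC),alpha=1.6)
a=np.vstack([np.hstack([cr(t,405,235,88,66+0),cr(t,280,230,88,66)]),np.hstack([cr(s,300,390,120,90),cr(s,220,225,140,105)])])
cv2.imwrite("pics/c1.png",a)
E
```

```text
(no output)
```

View pics/c1.png

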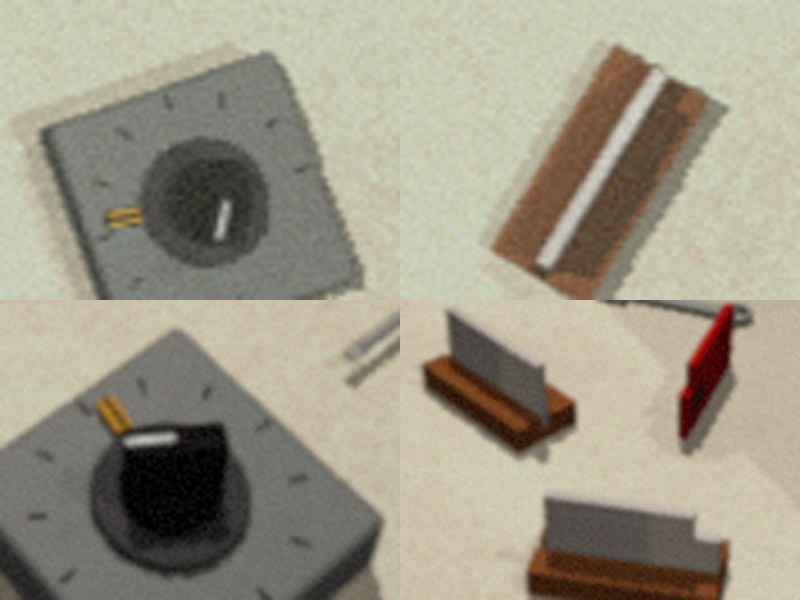

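The crop confirms it: the lower plate, at top (325,268), has the notch at its far end. The other grey plate is whole, and the red piece is the look-alike. The pointer aims roughly at -x and the brass tab lies to +y, so clockwise of it. Next I'll triangulate.

```bash
python3 - <<'E'
from h import *
t=load("top0");s=load("side0")
P={}
for n,a,b in [("ptr_out",(453.4,287.8),(337.5,432)),("ptr_in",(454.9,279),(353.4,431.1)),("mark",(432.5,282.7),(334.2,423.9)),
 ("pl_plain",(311.5,288.3),(270.8,294)),("foot",(309.5,174),(399,285)),("head",(304.5,149),(407,182))]:
    x,e=tri((t,*a),(s,*b)); P[n]=x; print(n,x.round(4),np.round(e,4))
print("top at z", {n:atz(t,*p,z).round(4) for n,p,z in [("axis",(454.9,279),.08),("out",(453.4,287.8),.08),("mark",(432.5,282.7),.042),("disc",(405+204/4.545,235+203/4.545),.045),("plain",(311.5,288.3),.067),("far",(336.8,245.8),.055),("foot",(309.5,174),.012),("head",(304.5,149),.25)]})
print("side at z",atz(s,270.8,294,.067),atz(s,323.3,299.6,.067))
S=cv2.imread("pics/side0.png");T=cv2.imread("pics/top0.png")
def cr(im,u,v,w,h): return cv2.convertScaleAbs(cv2.resize(im[v:v+h,u:u+w],(400,300),interpolation=cv2.INTER_CUBIC),alpha=1.6)
cv2.imwrite("pics/c2.png",np.hstack([cr(T,270,125,80,60),cr(S,340,160,160,120)]))
E
```

```text
ptr_out [ 0.4951 -0.3259  0.0814] [0.0009 0.0009]
ptr_in [ 0.5159 -0.3301  0.0794] [0.0013 0.0013]
mark [ 0.5071 -0.2869  0.0398] [0.0011 0.0011]
pl_plain [0.4861 0.0028 0.0619] [0.0011 0.0011]
foot [0.7758 0.0164 0.0042] [0.0025 0.0025]
head [0.7631 0.0207 0.2526] [0.0009 0.0009]
top at z {'axis': array([ 0.5147, -0.3295,  0.08  ]), 'out': array([ 0.4942, -0.326 ,  0.08  ]), 'mark': array([ 0.506 , -0.2861,  0.042 ]), 'disc': array([ 0.5142, -0.327 ,  0.045 ]), 'plain': array([0.485, 0.003, 0.067]), 'far': array([ 0.5876, -0.0543,  0.055 ]), 'foot': array([0.7715, 0.0171, 0.012 ]), 'head': array([0.7631, 0.0212, 0.25  ])}
side at z [ 0.4859108  -0.00343397  0.067     ] [ 0.57563521 -0.04879483  0.067     ]
```

View pics/c2.png

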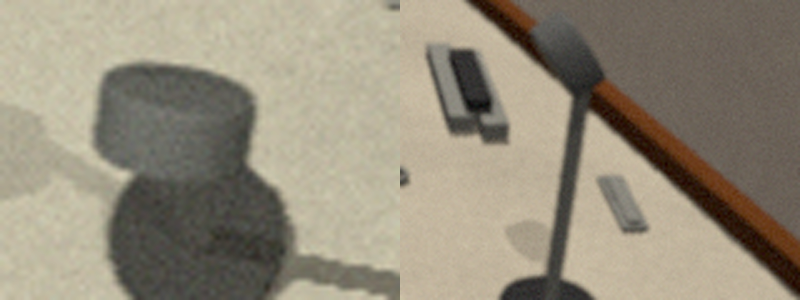

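Measured positions:

| Item | Position or heading |
|---|---|
| Knob axis | (0.515, -0.329) |
| Pointer heading | ≈169° |
| Mark heading | ≈101°, so a clockwise turn of about 68° |
| Plate centre | ≈(0.536, -0.026) |
| Plate x heading | ≈-28° |
| Lamp face | ≈(0.748, 0.022, 0.246) |
| Lamp yaw | ≈-9° |

Heights agree with the text: pointer 0.080, mark 0.040, plate top about 0.062. Moving now.

Call:
apply_moves([
  [[-0.038, -0.03, 0, 0, 0, 0, -1], [-0.038, -0.03, 0, 0, 0, 0, -1], [-0.038, -0.03, 0, 0, 0, 0, -1], [-0.038, -0.03, 0, 0, 0, 0, -1], [-0.038, -0.03, 0, 0, 0, 0, -1], [-0.038, -0.03, 0, 0, 0, 0, -1], [-0.038, -0.03, 0, 0, 0, 0, -1], [-0.038, -0.03, 0, 0, 0, 0, -1], [-0.038, -0.03, 0, 0, 0, 0, -1], [-0.038, -0.03, 0, 0, 0, 0, -1], [-0.038, -0.03, 0, 0, 0, 0, -1], [-0.038, -0.03, 0, 0, 0, 0, -1]],
])

```text
time: 1.35
eef_pos: [0.5504, 0.0823, 0.226]
tcp_rot: [0.208, 0.978, -0.002, -0.002]
contact_force: [1.0, 1.0, 0.4]
opening: 0.999
```

```bash
cat >> h.py <<'E'
def goto(p,Rt=None,pr=True):
    "tool-frame shift and rotvec(deg) to reach world TCP p and orientation Rt"
    s=ctrl.get_state(); Rc=R.from_quat(s["tcp_rot"]); Rt=Rt or Rc
    d=Rc.inv().apply(np.array(p)-s["eef_pos"]); r=np.degrees((Rc.inv()*Rt).as_rotvec())
    if pr: print("t",round(s["time"],2),"tcp",np.round(s["eef_pos"],4),"open",round(s["opening"],3),"F",np.round(s["contact_force"],1),"\n shift",d.round(4),"turn",r.round(2),"q",np.round(s["qpos"],2))
    return d,r
def down(h): # tool down, y_tool heading h deg
    a=np.radians(h); y=np.array([np.cos(a),np.sin(a),0]);z=np.array([0,0,-1.]); return R.from_matrix(np.c_[np.cross(y,z),y,z])
E
python3 - <<'E'
from h import *
snap("wrist","w1"); goto((0.515,-0.3285,0.16),down(79.5))
c=load("w1"); print(c[2][:3,3]); print([np.round(proj(c,p)) for p in [(0.485,0.003,.067),(0.5876,-0.0543,.067),(.536,-.026,.067)]])
E
```

```text
t 1.4 tcp [0.5535 0.0759 0.2262] open 1.001 F [ 1.5 -4.   0.7] 
 shift [-0.1314 -0.3838  0.0695] turn [ -0.46   0.07 -13.83] q [-0.04  0.04  1.87 -0.01  1.24 -1.19]
[0.47863993 0.11563838 0.36887968]
[array([184., 184.]), array([186., 324.]), array([184., 258.])]
```

Call:
apply_moves([
  [[-0.0146, -0.0426, 0.004, 0, 0, 0, -1], [-0.0146, -0.0426, 0.004, 0, 0, 0, -1], [-0.0146, -0.0426, 0.004, 0, 0, 0, -1], [-0.0146, -0.0426, 0.004, 0, 0, 0, -1], [-0.0146, -0.0426, 0.004, 0, 0, 0, -1], [-0.0146, -0.0426, 0.004, 0, 0, 0, -1], [-0.0146, -0.0426, 0.004, 0, 0, 0, -1], [-0.0146, -0.0426, 0.004, 0, 0, 0, -1], [-0.0146, -0.0426, 0.004, 0, 0, 0, -1], [0, 0, 0, 0, 0, -7, -1], [0, 0, 0, 0, 0, -7, -1], [0, 0, 0, 0, 0, 0, -1]],
])

```text
time: 2.6
eef_pos: [0.5108, -0.3419, 0.1878]
tcp_rot: [0.089, 0.996, -0.002, -0.002]
contact_force: [0.1, 0.5, 0.5]
opening: 1.0
```

```bash
python3 - <<'E'
from h import *
im,c=snap("wrist","w2"); goto((0.515,-0.3285,0.16),down(79.5))
print([np.round(proj(c,p)) for p in [(.515,-.329,.08),(.495,-.326,.08),(.5065,-.2865,.042)]])
a=cv2.imread("pics/w1.png"); cv2.imwrite("pics/v1.png",cv2.convertScaleAbs(np.hstack([im[:,:400],a[:,:400]]),alpha=1.5))
E
```

```text
t 2.65 tcp [ 0.5108 -0.3415  0.1878] open 1.0 F [0.2 0.1 0.1] 
 shift [-0.0018  0.0137  0.0277] turn [-0.26 -0.19  0.16] q [-0.75  0.19  1.77 -0.01  1.18 -2.14]
[array([338., 243.]), array([337., 212.]), array([392., 205.])]
```

View pics/v1.png

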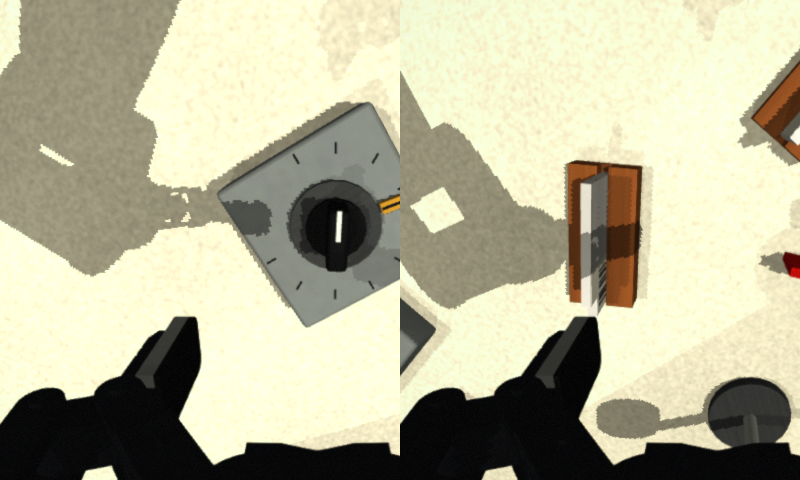

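The left half shows the pointer line running from (338,242) to (339,211) and the tab near (392,205), both within 2 px of prediction. The right half shows the notched plate with its label bars on the +y face, within about 3 px of prediction.

```bash
python3 - <<'E'
from h import *
im=cv2.imread("pics/w2.png").astype(int); c=load("w2")
b,g,r=im[...,0],im[...,1],im[...,2]
m=((r-b)>60)&(r>90); m[:,:360]=0;m[:150]=0;m[260:]=0; m[:,440:]=0
v,u=np.nonzero(m); mk=(u.mean(),v.mean()); print("mark px",mk,len(u))
w=(np.minimum(np.minimum(r,g),b)>110); w[:,:330]=0;w[:,348:]=0;w[:200]=0;w[255:]=0
v,u=np.nonzero(w); print("line",len(u),u.min(),u.max(),v.min(),v.max(),u.mean(),v.mean())
d=np.polyfit(v,u,1); i=atz(c,np.polyval(d,v.max()),v.max(),.08); o=atz(c,np.polyval(d,v.min()),v.min(),.08); k=atz(c,*mk,.042)
print(i,o,k)
hd=lambda p:np.degrees(np.arctan2(p[1],p[0]))
for ax in(i,np.array([.515,-.329,.08])): print("ptr",hd(o-ax),"mark",hd(k-ax), np.linalg.norm((k-ax)[:2]))
ax=i; goto((i[0],i[1],0.054),down(hd(o-i)-90))
c=load("w1"); x,e=tri((c,187,181),(load("top0"),311.5,288.3));print("plain",x,e, atz(c,187,181,.067),atz(c,189,285,.067))
E
```

```text
mark px (np.float64(392.4139534883721), np.float64(204.1767441860465)) 215
line 139 336 341 212 241 338.57553956834533 226.6043165467626
[ 0.51388519 -0.32875591  0.08      ] [ 0.49533935 -0.32476899  0.08      ] [ 0.50565239 -0.28618542  0.042     ]
ptr 167.8674049488435 mark 100.9454354448148 0.04335926602667851
ptr 167.85506060800333 mark 102.31599670690143 0.04382312674524611
t 2.65 tcp [ 0.5108 -0.3415  0.1878] open 1.0 F [0.2 0.1 0.1] 
 shift [-0.0011  0.0137  0.1337] turn [-0.27 -0.18  1.79] q [-0.75  0.19  1.77 -0.01  1.18 -2.14]
plain [0.48455111 0.00312102 0.05930448] [np.float64(0.0005277321890791169), np.float64(0.0005277321890790548)] [0.48388951 0.00591495 0.067     ] [ 0.55791411 -0.0340139   0.067     ]
```

Call:
apply_moves([
  [[-0.001, 0.0137, 0.02, 0, 0, 1.8, -1], [0, 0, 0.038, 0, 0, 0, -1], [0, 0, 0.038, 0, 0, 0, -1], [0, 0, 0.037, 0, 0, 0, -1], [0, 0, 0, 0, 0, 0, -1]],
])

```text
time: 3.15
eef_pos: [0.5168, -0.3265, 0.0541]
tcp_rot: [0.111, 0.994, -0.004, 0.001]
contact_force: [-1.2, 0.9, -0.1]
opening: 1.002
```

```bash
python3 - <<'E'
from h import *
goto((.5145,-.3288,0.054),down(77.9))
E
```

```text
t 3.15 tcp [ 0.5168 -0.3265  0.0541] open 1.002 F [-1.2  0.9 -0.1] 
 shift [ 0.0018 -0.0027  0.0001] turn [-0.42  0.16 -0.7 ] q [-0.73  0.35  1.85 -0.01  0.94 -2.07]
```

Call:
apply_moves([
  [[0.002, -0.003, 0, 0, 0, -0.7, -1], [0, 0, 0, 0, 0, 0, 1], [0, 0, 0, 0, 0, 0, 1], [0, 0, 0, 0, 0, 0, 1], [0, 0, 0, 0, 0, 0, 1], [0, 0, 0, 0, 0, 0, 1], [0, 0, 0, 0, 0, 0, 1], [0, 0, 0, 0, 0, 0, 1]],
], force=25)

```text
time: 3.95
eef_pos: [0.5186, -0.3309, 0.0634]
tcp_rot: [0.106, 0.994, -0.007, 0.007]
contact_force: [0.6, 0.4, 0.1]
opening: 0.158
```

```bash
python3 - <<'E'
from h import *
goto((.5145,-.3288,0.054),down(101.9-66.2-24.2))
E
```

```text
t 3.95 tcp [ 0.5186 -0.3309  0.0634] open 0.158 F [0.6 0.4 0.1] 
 shift [0.0045 0.0014 0.0093] turn [-0.14  1.13 66.29] q [-0.73  0.34  1.85 -0.    0.94 -2.09]
```

Call:
apply_moves([
  [[0, -0.0006, 0.001, 0, 0, 8.2, 1], [0, -0.0006, 0.001, 0, 0, 8.2, 1], [0, -0.0006, 0.001, 0, 0, 8.2, 1], [0, -0.0006, 0, 0, 0, 8.2, 1], [0, -0.0006, 0, 0, 0, 8.2, 1], [0, -0.0006, 0, 0, 0, 8.2, 1], [0, -0.0006, 0, 0, 0, 8.2, 1], [0, 0, 0, 0, 0, 0, 1]],
])

```text
time: 4.75
eef_pos: [0.5164, -0.333, 0.0634]
tcp_rot: [0.585, 0.811, -0.003, 0.007]
contact_force: [0.6, 0.5, 0.0]
opening: 0.156
```

```bash
python3 - <<'E'
from h import *
goto((.5145,-.3288,0.06),down(101.9-66.2-24.2))
im,c=snap("wrist","w3")
cv2.imwrite("pics/w3.png",im); k=load("w3")
print([np.round(proj(k,p)) for p in [(.5145,-.329,.08),(.5065,-.2865,.042)]])
E
```

```text
t 4.75 tcp [ 0.5164 -0.333   0.0634] open 0.156 F [0.6 0.5 0. ] 
 shift [ 0.0046 -0.0005  0.0033] turn [0.26 0.82 6.85] q [-0.74  0.34  1.85 -0.    0.94 -1.05]
[array([317., 337.]), array([331., 192.])]
```

Call:
apply_moves([
  [[0, -0.0006, 0, 0, 0, 6.8, 1], [0, 0, 0, 0, 0, 0, 1], [0, 0, 0, 0, 0, 0, -1], [0, 0, 0, 0, 0, 0, -1], [0, 0, 0, 0, 0, 0, -1], [0, 0, 0, 0, 0, 0, -1], [0, 0, -0.03, 0, 0, 0, -1], [0, 0, -0.03, 0, 0, 0, -1], [0, 0, -0.03, 0, 0, 0, -1], [0, 0, 0, 0, 0, 0, -1]],
])

```text
time: 5.8
eef_pos: [0.5142, -0.3323, 0.1551]
tcp_rot: [0.625, 0.78, -0.003, 0.006]
contact_force: [0.2, -0.3, 0.7]
opening: 0.999
```

```bash
python3 - <<'E'
from h import *
im,c=snap("wrist","w4"); goto((.5145,-.3288,0.16),down(11.5))
im=im.astype(int);b,g,r=im[...,0],im[...,1],im[...,2]
A=np.array(proj(c,(.5145,-.3288,.08)));M=np.array(proj(c,(.506,-.2865,.042)));print(A,M)
V,U=np.mgrid[:480,:640]
m=((r-b)>60)&(r>90)&(np.hypot(U-M[0],V-M[1])<35); mk=(U[m].mean(),V[m].mean())
w=(np.minimum(np.minimum(r,g),b)>110)&(np.hypot(U-A[0],V-A[1])<45)
n,l,st,ce=cv2.connectedComponentsWithStats(w.astype(np.uint8));print(mk,m.sum(),st[1:],ce[1:])
cv2.imwrite("pics/c4.png",cv2.convertScaleAbs(cv2.imread("pics/w4.png"),alpha=1.4))
E
```

```text
t 5.85 tcp [ 0.5131 -0.3313  0.1524] open 0.998 F [-0.7 -0.1 -0. ] 
 shift [ 0.0021  0.002  -0.0076] turn [0.01 0.5  1.06] q [-0.74  0.22  1.81 -0.01  1.11 -0.95]
[319.56549902 250.06804841] [320.77201828 162.8927009 ]
(np.float64(321.45714285714286), np.float64(161.88571428571427)) 315 [[318 215   6  35 182]] [[320.85164835 232.82967033]]
```

View pics/c4.png

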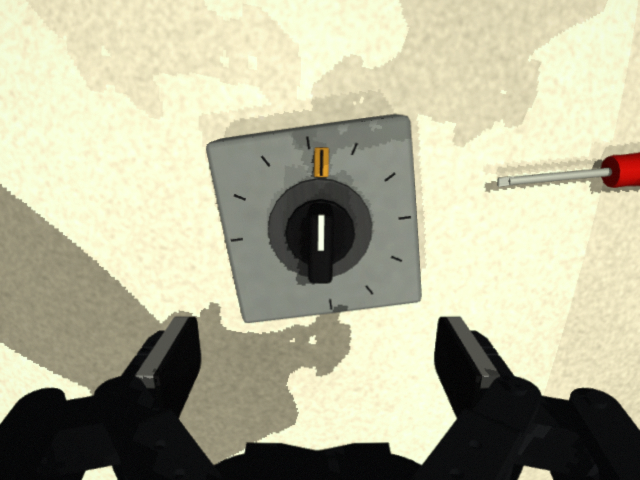

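The pointer line, (318–323, 215–249), lines up with the brass tab at (321,162), and the fingers are clear. Next is the plate.

```bash
python3 - <<'E'
from h import *
goto((.5063,-.0073,0.17)); goto((.5063,-.0073,0.17),down(61.3))
E
```

```text
t 5.85 tcp [ 0.5131 -0.3313  0.1524] open 0.998 F [-0.7 -0.1 -0. ] 
 shift [ 0.3176  0.0639 -0.0204] turn [0. 0. 0.] q [-0.74  0.22  1.81 -0.01  1.11 -0.95]
t 5.85 tcp [ 0.5131 -0.3313  0.1524] open 0.998 F [-0.7 -0.1 -0. ] 
 shift [ 0.3176  0.0639 -0.0204] turn [ -0.21   0.47 -48.74] q [-0.74  0.22  1.81 -0.01  1.11 -0.95]
```

Call:
apply_moves([
  [[0.045, 0.009, -0.01, 0, 0, 0, -1], [0.045, 0.009, -0.01, 0, 0, 0, -1], [0.045, 0.009, -0.01, 0, 0, 0, -1], [0.045, 0.009, 0, 0, 0, 0, -1], [0.045, 0.009, 0, 0, 0, 0, -1], [0.045, 0.009, 0, 0, 0, 0, -1], [0, 0, 0, 0, 0, -8, -1], [0, 0, 0, 0, 0, -8, -1], [0, 0, 0, 0, 0, -8, -1], [0, 0, 0, 0, 0, -8, -1], [0, 0, 0, 0, 0, -8, -1], [0, 0, 0, 0, 0, -8, -1]],
])

```text
time: 7.05
eef_pos: [0.4957, -0.0416, 0.1605]
tcp_rot: [0.236, 0.972, -0.002, -0.013]
contact_force: [0.4, 0.5, 0.4]
opening: 1.001
```

```bash
python3 - <<'E'
from h import *
im,c=snap("wrist","w5"); goto((.5063,-.0073,0.15),down(61.3))
print([np.round(proj(c,p)) for p in [(0.4845,0.0045,.067),(.537,-.024,.067),(.5737,-.044,.067)]])
A=np.round(proj(c,(.537,-.024,.067))).astype(int); u,v=np.clip(A[0]-160,0,320),np.clip(A[1]-120,0,240); print(u,v)
cv2.imwrite("pics/c5.png",cv2.convertScaleAbs(cv2.resize(im[v:v+240,u:u+320],(800,600),interpolation=cv2.INTER_CUBIC),alpha=1.3))
E
```

```text
t 7.1 tcp [ 0.4954 -0.0415  0.1601] open 1.002 F [ 0.6  0.  -0.6] 
 shift [0.0056 0.0355 0.0099] turn [-0.57 -1.48  1.62] q [-0.29 -0.02  2.05 -0.01  1.14 -1.38]
[array([379., 200.]), array([373., 294.]), array([369., 353.])]
213 174
```

View pics/c5.png

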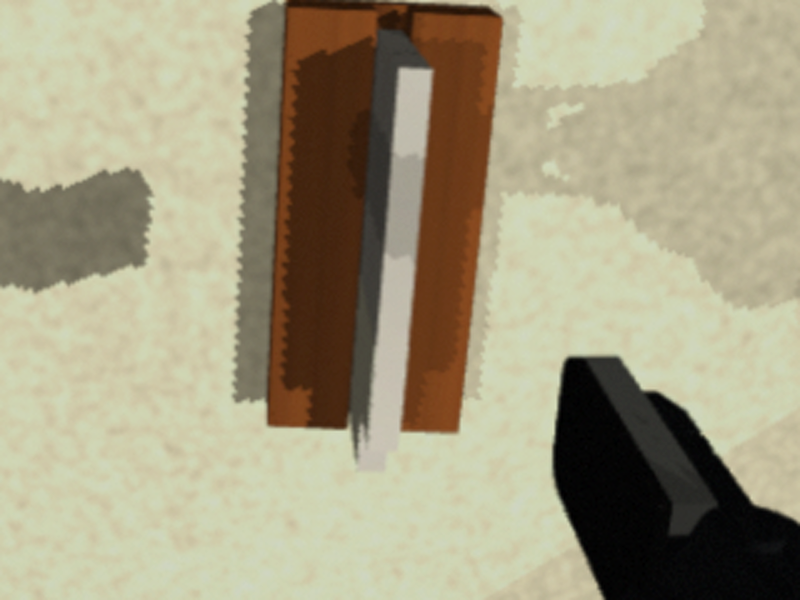

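```bash
python3 - <<'E'
from h import *
c=load("w5"); f=lambda u,v,z: atz(c,u/2.5+213,v/2.5+174,z)
a=f(415,67,.067)
hd=lambda p:np.degrees(np.arctan2(p[1],p[0]))
print(a)
for z in(.067,.049):
    b=f(372,470,z); print(z,b,np.linalg.norm((b-a)[:2]),hd(b-a))
m=f(392,300,.067);print("mid",m,hd(m-a))
# stand corners z=.022
S=[f(u,v,.022) for u,v in[(287,8),(500,14),(460,432),(267,425)]]
print(np.round(S,4),hd(S[3]-S[0]),hd(S[2]-S[1]),np.mean(S,0))
x,e=tri((c,379,200.8),(load("w1"),187,181));print(x,e)
x,e=tri((c,379,200.8),(load("top0"),311.5,288.3),(load("side0"),270.8,294));print(x,e)
E
```

```text
[0.48486109 0.00423663 0.067     ]
0.067 [ 0.57802152 -0.05107336  0.067     ] 0.10834233458249448 -30.697900370538804
0.049 [ 0.58927462 -0.05455684  0.049     ] 0.11982845854338804 -29.383117680271788
mid [ 0.53587386 -0.02566322  0.067     ] -30.375622341802327
[[ 0.4646 -0.0183  0.022 ]
 [ 0.4926  0.0332  0.022 ]
 [ 0.6064 -0.0295  0.022 ]
 [ 0.5767 -0.0819  0.022 ]] -29.558785386975796 -28.8583165381566 [ 0.53505315 -0.02415016  0.022     ]
[0.48463208 0.00469297 0.06482687] [np.float64(0.0008112468352186241), np.float64(0.0008112468352187112)]
[0.48621369 0.00364467 0.06126041] [np.float64(0.0008143439429650174), np.float64(0.0012876541637715558), np.float64(0.0012048688445150733)]
```

```bash
python3 - <<'E'
from h import *
goto((.5066,-.0081,0.034),down(60.6))
E
```

```text
t 7.1 tcp [ 0.4954 -0.0415  0.1601] open 1.002 F [ 0.6  0.  -0.6] 
 shift [0.002  0.036  0.1259] turn [-0.58 -1.48  2.32] q [-0.29 -0.02  2.05 -0.01  1.14 -1.38]
```

Call:
apply_moves([
  [[0.002, 0.036, 0.0, -0.6, -1.5, 2.3, -1], [0, 0, 0, 0, 0, 0, -1], [0, 0, 0.03, 0, 0, 0, -1], [0, 0, 0, 0, 0, 0, -1]],
])

```text
time: 7.5
eef_pos: [0.5078, -0.0079, 0.1247]
tcp_rot: [0.258, 0.966, -0.0, -0.003]
contact_force: [-0.4, -0.2, -0.6]
opening: 1.003
```

```bash
python3 - <<'E'
from h import *
goto((.5066,-.0081,0.034),down(60.6))
E
```

```text
t 7.5 tcp [ 0.5078 -0.0079  0.1247] open 1.003 F [-0.4 -0.2 -0.6] 
 shift [ 0.0004 -0.0005  0.0907] turn [-0.14 -0.31 -0.46] q [-0.22  0.04  2.07 -0.    1.04 -1.26]
```

Call:
apply_moves([
  [[0, 0, 0.03, 0, 0, -0.4, -1], [0, 0, 0.03, 0, 0, 0, -1], [0, 0, 0.03, 0, 0, 0, -1], [0, 0, 0, 0, 0, 0, -1]],
])

```text
time: 7.9
eef_pos: [0.5087, -0.0101, 0.0347]
tcp_rot: [0.256, 0.967, -0.001, -0.002]
contact_force: [-0.6, 0.9, 0.1]
opening: 1.002
```

```bash
python3 - <<'E'
from h import *
goto((.5066,-.0081,0.034),down(60.6))
E
```

```text
t 7.9 tcp [ 0.5087 -0.0101  0.0347] open 1.002 F [-0.6  0.9  0.1] 
 shift [0.0028 0.0007 0.0007] turn [-0.17 -0.17 -0.3 ] q [-0.22  0.19  2.1  -0.    0.86 -1.27]
```

Call:
apply_moves([
  [[0.002, 0, 0, 0, 0, 0, 1], [0, 0, 0, 0, 0, 0, 1], [0, 0, 0, 0, 0, 0, 1], [0, 0, 0, 0, 0, 0, 1], [0, 0, 0, 0, 0, 0, 1], [0, 0, 0, 0, 0, 0, 1], [0, 0, 0, 0, 0, 0, 1]],
], force=60)

```text
time: 8.6
eef_pos: [0.5115, -0.0107, 0.0424]
tcp_rot: [0.257, 0.966, -0.001, 0.004]
contact_force: [0.3, 1.0, -1.7]
opening: 0.08
```

```bash
python3 - <<'E'
from h import *
goto((.5066,-.0081,0.034),down(60.6))
E
```

```text
t 8.6 tcp [ 0.5115 -0.0107  0.0424] open 0.08 F [ 0.3  1.  -1.7] 
 shift [ 0.0056 -0.0002  0.0083] turn [ 0.    0.43 -0.4 ] q [-0.22  0.17  2.1  -0.    0.86 -1.27]
```

Call:
apply_moves([
  [[0, 0, -0.01, 0, 0, 0, 1], [0, 0, -0.015, 0, 0, 0, 1], [0, 0, -0.02, 0, 0, 0, 1], [0, 0, -0.02, 0, 0, 0, 1], [0, 0, -0.025, 0, 0, 0, 1], [0, 0, -0.03, 0, 0, 0, 1], [0, 0, -0.03, 0, 0, 0, 1], [0, 0, -0.02, 0, 0, 0, 1], [0, 0, 0, 0, 0, 0, 1], [0, 0, 0, 0, 0, 0, 1], [0, 0, 0, 0, 0, 0, 1]],
], force=80)

```text
time: 9.7
eef_pos: [0.5069, -0.009, 0.2193]
tcp_rot: [0.257, 0.966, -0.001, -0.0]
contact_force: [0.2, -1.6, -1.4]
opening: 0.08
```

```bash
python3 - <<'E'
from h import *
goto((.5066,-.0081,0.034),down(60.6))
im,c=snap("side","s6");cv2.imwrite("pics/c6.png",cv2.convertScaleAbs(cv2.resize(im[90:390,150:550],(800,600),interpolation=cv2.INTER_CUBIC),alpha=1.5))
E
```

```text
t 9.7 tcp [ 0.5069 -0.009   0.2193] open 0.08 F [ 0.2 -1.6 -1.4] 
 shift [0.0008 0.001  0.1853] turn [-0.12  0.01 -0.38] q [-0.22 -0.08  1.99 -0.    1.23 -1.27]
```

View pics/c6.png

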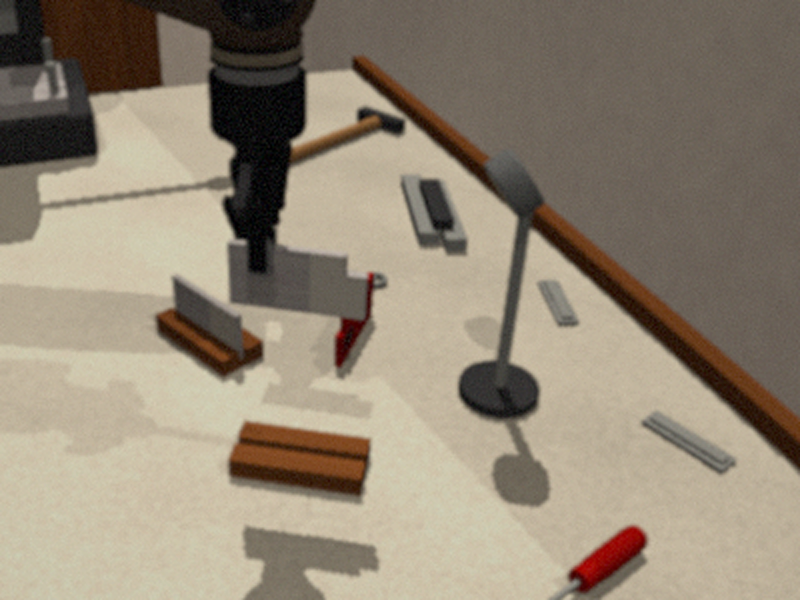

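The plate is lifted clear and held by its plain end, with the notch at the frosted top corner. The other plate is untouched. Next I'll measure the plate in the tool frame and compute the target pose.

```bash
cat > tgt.py <<'E'
from h import *
def plate_in_tool(f,pts,tp,q):
    c=load(f); Rt=R.from_quat(q); n=Rt.as_matrix()[:,1]; p0=tp-0.004*n  # side face seen by the side camera
    out=[]
    for u,v in pts:
        o,d=ray(c,u,v); X=o+d*((p0-o)@n)/(d@n); out.append(Rt.inv().apply(X-tp))
    return np.array(out)
E
python3 - <<'E'
from tgt import *
s=ctrl.get_state(); tp=np.array(s["eef_pos"]); q=s["tcp_rot"]
P=plate_in_tool("s6",[(u/2+150,v/2+90) for u,v in[(230,240),(230,303),(364,318),(347,256),(369,277)]],tp,q); print(P.round(4))
d=P[2]-P[1];e=P[3]-P[0]; ang=lambda d:np.degrees(np.arctan2(d[2],-d[0]));print("tilt of x (deg, + = frosted end sags)",ang(d),ang(e),np.linalg.norm(d),np.linalg.norm(e), "height",np.linalg.norm(P[1]-P[0]))
E
```

```text
[[ 0.0245 -0.004  -0.0282]
 [ 0.0272 -0.004   0.035 ]
 [-0.0921 -0.004   0.0334]
 [-0.0755 -0.004  -0.0255]
 [-0.0946 -0.004  -0.0079]]
tilt of x (deg, + = frosted end sags) -0.7634190436689785 1.5860335791558184 0.11925679533701602 0.10000308712921313 height 0.06326177305476974
```

```bash
cat >> tgt.py <<'E'
psi=np.radians(-9); lx=np.array([np.cos(psi),np.sin(psi),0]); ly=np.array([-np.sin(psi),np.cos(psi),0]); zz=np.array([0,0,1.])
face=np.array([.748,.022,.246]); lab=face-.155*lx-.105*zz
e=np.radians(36); Y=np.cos(e)*lx+np.sin(e)*zz; Z=np.sin(e)*lx-np.cos(e)*zz
RT=R.from_matrix(np.c_[np.cross(Y,Z),Y,Z]); TCP=lab-RT.apply([-.068,.004,.005])
E
python3 - <<'E'
from tgt import *
c=load("w1"); print("foot w1",atz(c,349,411,.006)); print(lab,TCP); goto(TCP,down(-9)); goto(TCP,RT)
E
```

```text
foot w1 [0.77362831 0.02011856 0.006     ]
[0.59490831 0.04624734 0.141     ] [0.59944688 0.11437613 0.14269394]
t 9.75 tcp [ 0.5066 -0.0089  0.2187] open 0.079 F [ 0.5  1.  -1.7] 
 shift [-0.0194  0.1533  0.0756] turn [-1.600e-01  4.000e-02  6.922e+01] q [-0.22 -0.08  2.   -0.    1.23 -1.27]
t 9.75 tcp [ 0.5066 -0.0089  0.2187] open 0.079 F [ 0.5  1.  -1.7] 
 shift [-0.0194  0.1533  0.0756] turn [-31.61 -21.68  66.84] q [-0.22 -0.08  2.   -0.    1.23 -1.27]
```

Call:
apply_moves([
  [[0, 0, 0, 0, 0, 4, 1], [0, 0, 0, 0, 0, 7, 1], [0, 0, 0, 0, 0, 7.5, 1], [0, 0, 0, 0, 0, 7.5, 1], [0, 0, 0, 0, 0, 7.5, 1], [0, 0, 0, 0, 0, 7.5, 1], [0, 0, 0, 0, 0, 7.5, 1], [0, 0, 0, 0, 0, 7.5, 1], [0, 0, 0, 0, 0, 7.5, 1], [0, 0, 0, 0, 0, 7, 1], [0, 0, 0, 0, 0, 2, 1], [0, 0, 0, 0, 0, 0, 1]],
])

```text
time: 10.95
eef_pos: [0.4957, -0.0067, 0.1959]
tcp_rot: [0.795, 0.606, -0.014, -0.016]
contact_force: [0.4, -0.1, -1.4]
opening: 0.074
```

```bash
python3 - <<'E'
from tgt import *
goto(TCP,RT); goto((.55,.1,.22))
E
```

```text
t 10.95 tcp [ 0.4957 -0.0067  0.1959] open 0.074 F [ 0.4 -0.1 -1.4] 
 shift [0.1444 0.0701 0.0498] turn [-38.38   2.08  -6.17] q [-0.22 -0.06  2.02 -0.    1.22  0.05]
t 10.95 tcp [ 0.4957 -0.0067  0.1959] open 0.074 F [ 0.4 -0.1 -1.4] 
 shift [ 0.1172  0.023  -0.0255] turn [0. 0. 0.] q [-0.22 -0.06  2.02 -0.    1.22  0.05]
```

Call:
apply_moves([
  [[0.024, 0.005, 0, 0, 0, -1, 1], [0.03, 0.01, 0, 0, 0, -1.5, 1], [0.03, 0.01, 0, 0, 0, -1.5, 1], [0.03, 0.01, 0, 0, 0, -1, 1], [0.02, 0.01, 0, 0, 0, -1, 1], [0, 0, 0, -6, 0, 0, 1], [0, 0, 0, -7, 0, 0, 1], [0, 0, 0, -7, 0, 0, 1], [0, 0, 0, -7, 0, 0, 1], [0, 0, 0, -5, 0, 0, 1], [0, 0, 0, 0, 0, 0, 1]],
])

```text
time: 12.05
eef_pos: [0.5659, 0.1192, 0.1758]
tcp_rot: [0.733, 0.632, 0.163, 0.192]
contact_force: [-0.9, 0.6, -2.0]
opening: 0.072
```

```bash
python3 - <<'E'
from tgt import *
goto(TCP,RT)
E
```

```text
t 12.05 tcp [0.5659 0.1192 0.1758] open 0.072 F [-0.9  0.6 -2. ] 
 shift [0.0004 0.0134 0.0454] turn [-6.84 -0.04  0.49] q [ 0.08 -0.09  2.15 -0.21  0.59  0.38]
```

Call:
apply_moves([
  [[0, 0.006, 0.02, -4, 0, 0.5, 1], [0, 0.006, 0.02, -3, 0, 0, 1], [0, 0.0, 0.004, 0, 0, 0, 1], [0, 0, 0, 0, 0, 0, 1], [0, 0, 0, 0, 0, 0, 1]],
])

```text
time: 12.55
eef_pos: [0.6003, 0.1131, 0.1432]
tcp_rot: [0.724, 0.618, 0.199, 0.235]
contact_force: [0.5, 0.1, -1.2]
opening: 0.076
```

```bash
python3 - <<'E'
from tgt import *
goto(TCP,RT)
a,c=snap("side","s7");b,d=snap("top","t7")
print(proj(c,lab),proj(d,lab),proj(c,face),proj(d,face))
f=lambda im,u,v:cv2.convertScaleAbs(cv2.resize(im[v:v+200,u:u+133],(399,600),interpolation=cv2.INTER_CUBIC),alpha=1.5)
cv2.imwrite("pics/c7.png",np.hstack([f(a,300,140),f(b,240,110)]))
E
```

```text
t 12.55 tcp [0.6003 0.1131 0.1432] open 0.076 F [ 0.5  0.1 -1.2] 
 shift [ 0.0012 -0.0011 -0.0002] turn [-0.18  0.14  0.05] q [ 0.08  0.01  2.16 -0.37  0.39  0.54]
(np.float64(317.3161559595723), np.float64(238.697809515048)) (np.float64(292.63926205083675), np.float64(237.4474639312746)) (np.float64(398.77004418981613), np.float64(185.87448355038836)) (np.float64(303.9549506402369), np.float64(156.80822709306517))
```

View pics/c7.png

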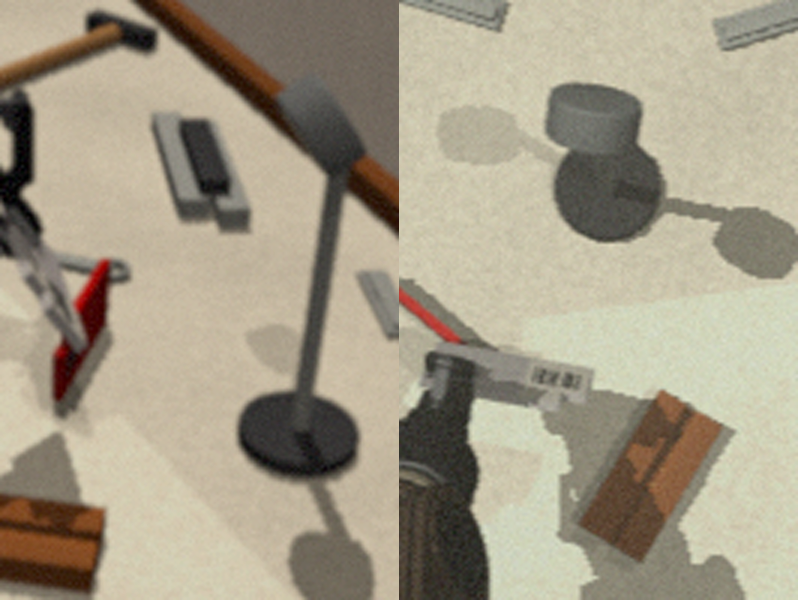

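In the top crop the label with its dark bars sits at (557,378), which is full-frame (292.7,236) against a predicted (292.6,237.4). The side view shows the plate edge-on near (51,297), leaning back and clear of everything. Handing in.

```bash
python3 - <<'E'
from tgt import *
s=ctrl.get_state(); Rt=R.from_quat(s["tcp_rot"]); print(s["time"],np.abs(s["dq"]).max(),s["opening"])
L=s["eef_pos"]+Rt.apply([-.068,.004,.005]); print("label in lamp",[(L-face)@a for a in(lx,ly,zz)], np.degrees(np.arcsin(Rt.as_matrix()[2])))
print(ctrl.sign_off())
E
```

```text
12.65 0.010040528014125243 0.07862875721290989
label in lamp [np.float64(-0.15374027441602797), np.float64(-0.00098275693807073), np.float64(-0.10362299811996664)] [ -0.11302728  35.93227938 -54.06748599]
the job is handed in; nothing more can be done
None
```

I set the dimmer knob to the mark, lifted the notched plate by its plain end, and handed the job in at 12.65 s with the plate held in front of the lamp. Sign-off gives no verdict, so everything below comes from my own checks.

- **Knob:** after letting go, the wrist picture showed the pointer line in line with the brass tab, by eye within about 2°.
- **Plate position:** from the arm's pose and my lamp estimate, the label is 154 mm in front of the lamp face, 104 mm below it and 1 mm off to the side. The top picture agreed to about 1.5 px.
- **Plate angle:** the label faces 36° above level and the plate is level lengthwise to within about 1.6°, with the notch edge up. The arm was nearly still at hand-in.
- **Clearance:** the last pictures showed the plate clear of the lamp and its stand. I kept away from the other plate and the tools.

**Not as planned:** the tool rose 8–9 mm each time the gripper closed, so both grips are shallower than I intended. Neither slipped. I estimated the lamp's direction (about -9°) only from the outline of its head. A rougher foot-to-head estimate gave about -22°, which would put the label roughly 30 mm off to the side, still inside the 45 mm limit.

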